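# Sort the baking things back into their drawer inserts

## Robot

A 6-joint arm with a two-finger parallel gripper is mounted at the origin on a cart in front of the work surface, level with it; the furniture and walls round the work are solid. World frame = base frame: x ahead of the robot, y to its left, z up, the work surface at z = 0. Lengths are in mm, angles in rad, forces in N, time in s.
With the tool pointing down it reaches from about 325 to 875 mm from the base axis. Payload 4.4 kg.
Tool frame: the origin (TCP) lies on the centre line of the jaws, within the pads' length; the fingertips stand ahead of it and the grasp point (between the pads) lies 6 mm ahead of it (ctrl.tcp_to_tips is the z of the fingertips in the tool frame, in mm); z points along the fingers, y is the line along which they close (so a half turn about z gives the same grasp; the last joint's range is limited). The gripper opens to 85 mm and grips with 20 to 120 N. Pads are 22 mm wide; open, the fingers measure 114 mm over their backs; the gripper's body (76 mm by 85 mm) begins 54 mm behind the grasp point. The pads swing forward as they close: fully open they stand 13 mm farther back than shut.
Start: joints at [0.972, 0.207, 1.542, -0, 1.393, -0.15], TCP at [249.493, 518.055, 236.282] pointing down, gripper open.
Joint ranges: [-2.73, 2.73], [-0.86, 2.22], [0.23, 2.46], [-1.11, 4.25], [0.08, 2.63], [-2.82, 2.82]. Speed limits (rad/s): [2.79, 2.79, 3.14, 3.14, 3.14, 3.14].

## Interface

Orientations are given as a 3x3 rotation matrix whose columns are the frame's x, y, z axes.
In Python, from plant import ctrl, sensors, optics gives the robot as it stands. Calls block until the motion is done:
- ctrl.move_ptp(position, orientation): joint-space move of the TCP to a pose.
- ctrl.move_l(position, rot=None, vel=150, threshold=None): straight line of the TCP; rot=None keeps the orientation; vel is the mean speed in mm/s. With threshold (N) it stops when the force on the tool has changed by that much, and returns True; else False.
- ctrl.set_joints(angles): joint-space move.
- ctrl.gripper_to(opening, force=None): finger opening in mm; force is the grip in N (None keeps the last); returns when the fingers have stopped.
- ctrl.hold(seconds).
- ctrl.solve_ik(position, orientation): joint angles nearest the present ones, or None.
- sensors.read_state(): the state.
- optics.grab_frame(name): name is "side" or "top" or "wrist"; returns (picture, depth): 420x560x3 uint8, red, green, blue; 420x560 float32, mm along the optical axis (not along the pixel's ray), 0 where there is no reading.
- optics.camera_params(name): a dict with "mtx" (3x3 intrinsics, pixels), "R" (3x3) and "t" (3): a world point X has camera coordinates R X + t; the wrist camera has in their place "T_tool_cam" (4x4, takes a point from camera to tool coordinates, whose origin is the TCP and whose axes are the flange's). Camera axes: x right, y down, z forward; pixel columns grow to the right and rows downward; lengths in mm; the calibration is good to about 2 mm. A picture is of the moment at which its call begins: read the wrist's pose just before it. camera_params takes no time and is no camera call.
A pose or a line that the arm cannot do raises ctrl.MotionError and nothing moves.
- ctrl.finish_job(): hands the job in; it is judged then, once.
The state is a dict: "t": time; "q": joint angles; "qvel": joint speeds; "tau": joint torques, N m; "eef_pos": TCP position; "eef_rot": TCP orientation; "force": force on the tool from outside, world axes, zero at the start; "wrist_torque": the same for the moment, N m; "grip_width": finger opening in mm; "grasp_force": force on a finger pad.
Only numpy, scipy, OpenCV 4.12 (cv2) and the standard library are available. Lean on these libraries where they do the work, as an engineer would, in place of code of your own. Each camera call takes 0.05 s, during which the arm holds its last target. There are 200 camera calls.

## Task

Put the five baking things that lie in front of and beside the three bamboo drawer inserts back into them: the loose decoration jar into the empty well of the jar rack, the round and the square pastry cutter each flat into the pocket of its own shape, and the large and the small measuring cup upright, each into the pocket of its own size with its handle lying through the slot in the rail in front of it. Seat each one on the floor of its pocket, and leave the jar already in the rack and the ramekin of chocolate chips where they are.

Things in the scene. Friction and masses are not known exactly. Their poses are not given: they have to be found in the camera images.
- jar_rack: Fixed bamboo drawer insert for jars, 92 (x) x 190 (y) x 31 mm high, with two round wells 77 mm in diameter and 22 mm deep at y = +46 and y = -46 mm (x = 0), floors 8 mm above the worktop. The well at +y already holds a jar, the one at -y is empty. Origin: centre of its underside; x points away from the robot at yaw 0.
- cutter_tray: Fixed bamboo drawer insert for pastry cutters, 92 (x) x 190 (y) x 15 mm high, with a round pocket 69 mm in diameter at y = +46 mm and a square one 61 mm wide at y = -46 mm (x = 0), 8 mm deep, floors 6 mm above the worktop. Wall cabinets hang 0.45 m above the worktop from world x = 0.58 m on: carry things low. Origin: centre of its underside; x points away from the robot at yaw 0.
- cup_rest: Fixed bamboo insert for cups, 92 (x) x 190 (y) x 19 mm high. Round pockets 12 mm deep at x = +8 mm: large (66 mm wide) at y = +46, small (55 mm) at y = -46; floors 6 mm above the worktop. At its front (x = -42.5 mm, robot's side) a rail 7 mm thick, 43 mm high has a 34 mm wide slot before each pocket for the handle. Origin: centre of underside; x points away from the robot at yaw 0.
- sprinkle_jar: The loose decoration jar: a short round screw-lid glass jar of many-shaped cake decorations with a grey lid, 67 mm in diameter and 67 mm high, standing on the worktop near the inserts (not those in the far corner). Origin: centre of its underside, z up its axis.
- kept_jar: A like jar (67 mm in diameter, 67 mm high) that already stands in the jar rack's well at +y, loose in it; it stays there. Origin: centre of its underside.
- round_cutter: Round tinplate pastry cutter, 59 mm in diameter, 25 mm high, lying flat. Origin: centre of its underside, z up.
- square_cutter: Square tinplate pastry cutter, 51 mm wide over the rolled top edge, 25 mm high, lying flat near the inserts (not the one at the far right end). Origin: centre of its underside, z up; x and y are square to its sides.
- large_cup: Larger of two loose steel measuring cups, upright: bowl 64 mm in diameter at the rim, 50 at the base, 36 high; flat handle 14 mm wide, its underside 32 mm up. Origin: level with the underside, at the middle of its 123 mm length: the bowl's centre is at y = +30 mm, the handle runs to y = -62 mm. Grip over the bowl, along x.
- small_cup: Smaller of two loose steel measuring cups, upright: bowl 52 mm in diameter at the rim, 40 at the base, 31 high; flat handle 14 mm wide, its underside 27 mm up. Origin: level with the underside, at the middle of its 111 mm length: the bowl's centre is at y = +30 mm, the handle runs to y = -56 mm. Grip over the bowl, along x.
- ramekin: White porcelain ramekin with chocolate chips, 69 mm in diameter, 42 mm high, standing loose beside the things to sort; it is not to be moved. Origin: centre of its underside.

How it is judged (in metres and radians):
At the end, for the whole second after the job is handed in: The five things and the jar already racked each sit in their own well or pocket, handles through the slots: within 12 mm of its centre in x and y (cups 15 mm, turned under 0.3 rad), underside under 3 mm above the pocket floor, tilt under 0.1 rad, at rest (x of sprinkle_jar in the frame of jar_rack between -0.012 and 0.012 m and y of sprinkle_jar in the frame of jar_rack between -0.058 and -0.034 m and z of each of sprinkle_jar, kept_jar in the frame of jar_rack below 0.011 m and angle between each of sprinkle_jar, kept_jar, round_cutter, square_cutter, large_cup, small_cup's own z axis and vertical below 0.1 rad and linear speed of each of sprinkle_jar, kept_jar, round_cutter, square_cutter, large_cup, small_cup below 0.02 m/s and x of kept_jar in the frame of jar_rack between -0.012 and 0.012 m and y of kept_jar in the frame of jar_rack between 0.034 and 0.058 m and x of round_cutter in the frame of cutter_tray between -0.012 and 0.012 m and y of round_cutter in the frame of cutter_tray between 0.034 and 0.058 m and z of each of round_cutter, square_cutter in the frame of cutter_tray below 0.009 m and x of square_cutter in the frame of cutter_tray between -0.012 and 0.012 m and y of square_cutter in the frame of cutter_tray between -0.058 and -0.034 m and x of large_cup in the frame of cup_rest between -0.037 and -0.007 m and y of large_cup in the frame of cup_rest between 0.031 and 0.061 m and z of each of large_cup, small_cup in the frame of cup_rest below 0.009 m and angle between the y axis of each of large_cup, small_cup and the x axis of cup_rest, either way round below 0.3 rad and x of small_cup in the frame of cup_rest between -0.037 and -0.007 m and y of small_cup in the frame of cup_rest between -0.061 and -0.031 m); the robot touches nothing.
It fails at once if the ramekin is moved more than 20 mm (distance of ramekin from where it was at the start of the episode above 0.02 m).
It fails at once if the jar already in the rack is moved more than 20 mm (distance of kept_jar from where it was at the start of the episode above 0.02 m).
It also fails if it takes over 136 s, if anything falls off the work surface, if the arm or the gripper's body presses on something with over 40 N, if the wrist force passes 120 N, or if a joint passes its speed limit or range.

## Working session

There is one attempt and no reset: what is moved stays moved. The work goes in short steps, each a Python script; the robot and the scene stay as the last script left them, time stands still between calls to the robot, and variables do not carry over. Pictures are saved under pics/ and viewed, at most 14 in all, crops included, and the job is handed in when it is done.

```bash
ls; mkdir -p pics; python3 - <<'E'
from plant import ctrl,sensors,optics
import cv2,numpy as np
s=sensors.read_state();print(s['t'],s['eef_pos'],s['eef_rot'],s['grip_width'],ctrl.tcp_to_tips)
for n in('top','side'):
    p,d=optics.grab_frame(n);cv2.imwrite(f'pics/{n}0.png',p[:,:,::-1]);np.save(f'pics/{n}0.npy',d)
    c=optics.camera_params(n);print(n,c, (-c['R'].T@c['t']).round())
print(optics.camera_params('wrist'))
E
```

```text
pics
0.0 [249.06291517 517.41310098 235.07977174] [[-9.00962181e-01  4.33895526e-01 -1.34958311e-03]
 [ 4.33897463e-01  9.00960174e-01 -1.93833944e-03]
 [ 3.74883823e-04 -2.33195121e-03 -9.99997211e-01]] 85.12886309945175 25.0
top {'mtx': array([[498.29072495,   0.        , 285.27776856],
       [  0.        , 498.29072495, 210.71854377],
       [  0.        ,   0.        ,   1.        ]]), 'R': array([[ 0.01334218, -0.99991043, -0.00106161],
       [-0.98349601, -0.01293155, -0.18046712],
       [ 0.18043723,  0.00345192, -0.98358044]]), 't': array([ 130.35371598,  443.53865349, 1408.72314505])} [ 180.  131. 1466.]
side {'mtx': array([[491.85818993,   0.        , 279.86389984],
       [  0.        , 491.85818993, 195.58132136],
       [  0.        ,   0.        ,   1.        ]]), 'R': array([[ 0.93986925, -0.34128226,  0.01312284],
       [-0.20515248, -0.59486151, -0.77720798],
       [ 0.27305356,  0.7277817 , -0.62910695]]), 't': array([-387.75691754,  188.2990028 , 1135.89430667])} [  93. -847.  866.]
{'mtx': array([[378.17194035,   0.        , 280.52205282],
       [  0.        , 378.17194035, 208.98981002],
       [  0.        ,   0.        ,   1.        ]]), 'T_tool_cam': array([[ 6.92194416e-04, -9.44600594e-01, -3.28221326e-01,
         8.46389867e+01],
       [ 9.99999745e-01,  7.12244232e-04,  5.91305744e-05,
         3.05724488e-01],
       [ 1.77918970e-04, -3.28221283e-01,  9.44600846e-01,
        -1.38150745e+02],
       [ 0.00000000e+00,  0.00000000e+00,  0.00000000e+00,
         1.00000000e+00]])}
```

View pics/top0.png

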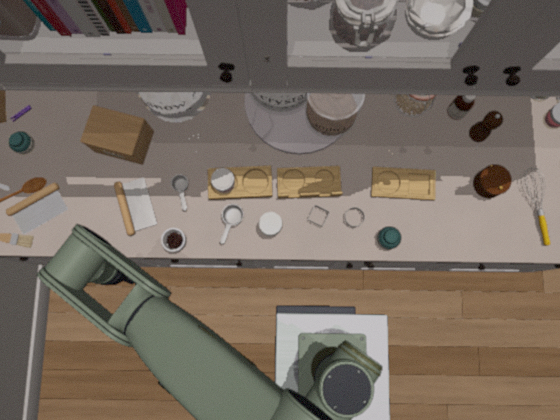

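View pics/side0.png

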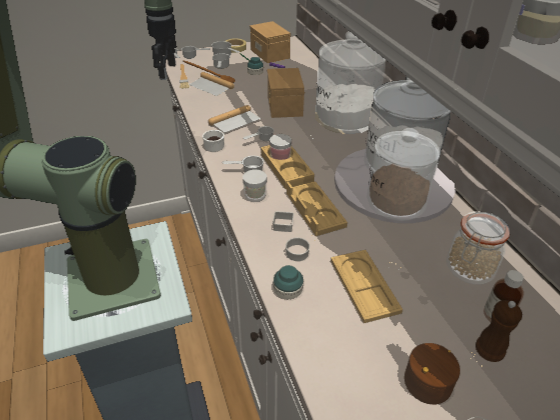

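```bash
python3 - <<'E'
import cv2,numpy as np
a=cv2.imread('pics/top0.png')[150:260,150:450];b=cv2.imread('pics/side0.png')[110:320,190:410]
a=cv2.resize(a,None,fx=2.66,fy=2.66,interpolation=cv2.INTER_CUBIC);b=cv2.resize(b,(314,300),interpolation=cv2.INTER_CUBIC)
o=np.zeros((600,800,3),np.uint8);o[:a.shape[0],:a.shape[1]]=a;o[300:,:314]=b
cv2.imwrite('pics/crop0.png',o)
E
```

```text
(no output)
```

View pics/crop0.png

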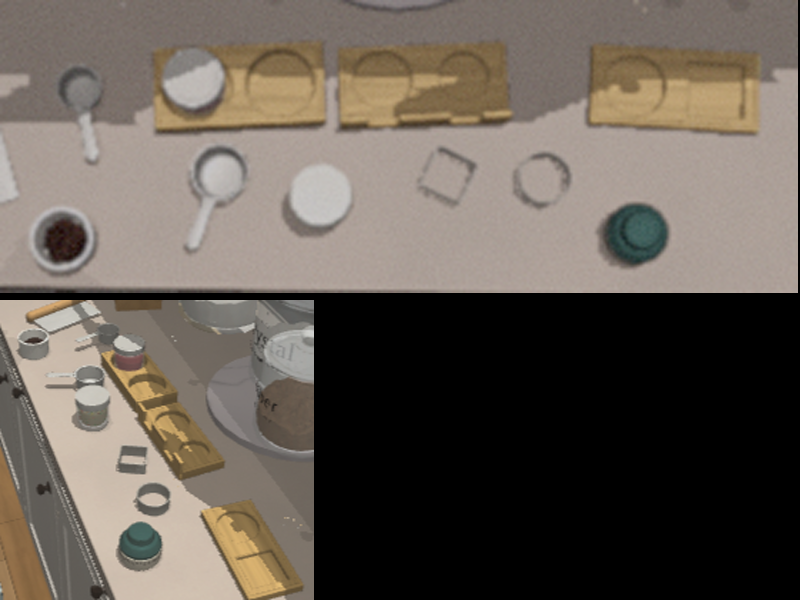

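```bash
cat > h.py <<'E'
from plant import ctrl,sensors,optics
import cv2,numpy as np
def cam(n):
    c=optics.camera_params(n)
    if n=='wrist':
        s=sensors.read_state();T=c['T_tool_cam'];Rt=np.array(s['eef_rot'])
        return c['mtx'],Rt@T[:3,:3],Rt@T[:3,3]+np.array(s['eef_pos'])
    return c['mtx'],c['R'].T,-c['R'].T@c['t']
def ray(c,uv,z):
    K,R,C=c;uv=np.atleast_2d(np.asarray(uv,float))
    d=(R@np.linalg.inv(K)@np.c_[uv,np.ones(len(uv))].T).T
    return (C+d*((z-C[2])/d[:,2])[:,None])[:,:2]
def rot(a):  # tool down; closing line (tool y) at world angle a from +y
    c,s=np.cos(a),np.sin(a)
    return np.array([[c,-s,0],[s,c,0],[0,0,1]])@np.diag([-1.,1,-1])
E
python3 - <<'E'
from h import *
c=cam('top')
for n,uv,z in[('jar',(269,224),67),('kept',(222,180),75),('ram',(173,240),42),('sq',(318,215),25),('rd',(354,217),25),('lc',(232,215),36),('lch',(223,241),34),('sc',(180,184),31),('sch',(184,208),29),('jr',(240,182),31),('cr',(309,181),19),('ct',(403,183),15)]:
    print(n,ray(c,uv,z).round())
for y in(250,-120):
    print(ctrl.solve_ik([430,y,300],rot(0)),ctrl.solve_ik([430,y,350],rot(0)))
E
```

```text
jar [[398. 182.]]
kept [[523. 319.]]
ram [[352. 458.]]
sq [[433.  40.]]
rd [[429. -65.]]
lc [[428. 291.]]
lch [[352. 315.]]
sc [[520. 449.]]
sch [[448. 434.]]
jr [[528. 271.]]
cr [[537.  67.]]
ct [[ 535. -215.]]
[ 3.52444296e-01 -5.44687168e-03  1.64193539e+00 -4.44089210e-16
  1.50510413e+00 -1.21835203e+00] [ 3.52444296e-01 -2.79723319e-02  1.56369318e+00 -4.44089210e-16
  1.60587181e+00 -1.21835203e+00]
[-4.66453539e-01 -1.21542771e-01  1.75123324e+00 -4.44089210e-16
  1.51190219e+00 -2.03724987e+00] [-4.66453539e-01 -1.43860974e-01  1.67059006e+00 -4.44089210e-16
  1.61486357e+00 -2.03724987e+00]
```

```bash
python3 - <<'E'
from h import *
import pickle
for i,y in enumerate((330,-60)):
    ctrl.move_ptp([400,y,320],rot(0)); ctrl.hold(0.3)
    c=cam('wrist');p,d=optics.grab_frame('wrist')
    cv2.imwrite(f'pics/w{i}.png',p[:,:,::-1]);pickle.dump((c,p,d),open(f'pics/w{i}.pkl','wb'))
    print(sensors.read_state()['t'],c[2])
E
```

```text
1.45 [314.96940155 330.81883201 457.72037034]
3.25 [315.67663188 -59.3293555  458.11423043]
```

View pics/w0.png

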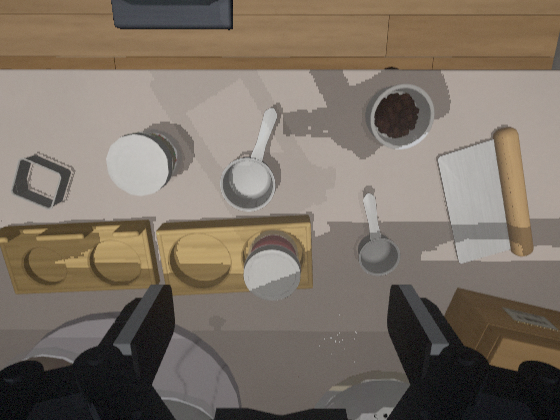

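View pics/w1.png

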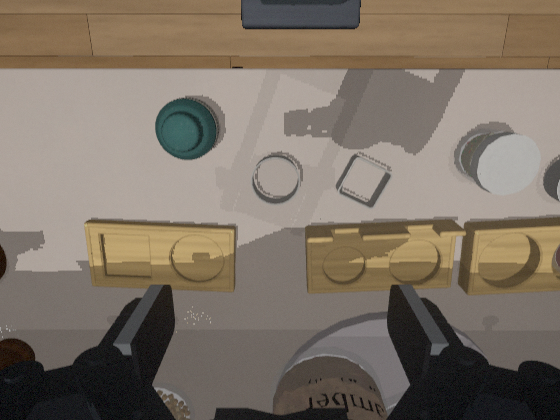

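```bash
cat > meas.py <<'E'
from h import *
import pickle
def cloud(c,d):
    K,R,C=c;v,u=np.mgrid[:d.shape[0],:d.shape[1]]
    P=np.stack([(u-K[0,2])/K[0,0]*d,(v-K[1,2])/K[1,1]*d,d],-1)@R.T+C
    P[d==0]=np.nan;return P
def blob(P,xy,r,z0,z1):
    m=(np.hypot(P[...,0]-xy[0],P[...,1]-xy[1])<r)&(P[...,2]>z0)&(P[...,2]<z1)
    n,l,s,_=cv2.connectedComponentsWithStats(m.astype(np.uint8))
    m=(l==1+np.argmax(s[1:,4]))
    return P[m]
def report(n,Q):
    q=Q[:,:2].astype(np.float32);(c,wh,a)=cv2.minAreaRect(q);cc,r=cv2.minEnclosingCircle(q)
    print(n,len(q),'rect',np.round(c,1),np.round(wh,1),round(a,1),'circ',np.round(cc,1),round(r,1),'z',np.percentile(Q[:,2],[5,50,95]).round(1))
E
python3 - <<'E'
from meas import *
G={0:[('jar',(398,182),55,50,80),('kept',(523,319),50,50,95),('ram',(352,458),50,30,60),('lc',(415,295),95,12,60),('sc',(490,442),85,12,60),('jr',(528,271),130,22,36),('cr',(537,67),130,12,24),('sq',(433,40),50,12,40)],
1:[('sq',(433,40),50,12,40),('rd',(429,-65),50,12,40),('jar',(398,182),55,50,80),('cr',(537,67),130,12,24),('ct',(535,-215),130,9,20)]}
for i in G:
    c,p,d=pickle.load(open(f'pics/w{i}.pkl','rb'));P=cloud(c,d)
    print('table z',np.nanmedian(P[90:115,200:250,2]),P[90:115,200:250,2].std())
    for g in G[i]: report(g[0],blob(P,*g[1:]))
E
```

```text
table z 0.3690038451522355 nan
jar 3287 rect [401.5 180.6] [65.2 65.7] 88.9 circ [401.4 181. ] 33.7 z [60.3 67.3 68.8]
kept 2754 rect [526.4 321.1] [65.7 65.3] 34.6 circ [526.7 320.7] 33.6 z [56.4 74.6 76.2]
ram 1192 rect [354.  460.3] [68.5 67.8] 9.4 circ [353.8 460.6] 34.5 z [31.7 41.6 43.4]
lc 2114 rect [495.7 299.5] [ 27.4 132.2] 3.6 circ [482.6 298.7] 66.1 z [15.3 30.3 51.7]
sc 1184 rect [496.8 452.1] [109.4  50.4] 4.0 circ [496.9 447.3] 55.3 z [14.7 29.  31.7]
jr 4636 rect [530.2 275.2] [ 93.1 189.6] 3.6 circ [528.9 275.3] 103.6 z [25.2 30.4 32.1]
cr 5931 rect [536.1  69.2] [ 93.2 191.4] 3.0 circ [535.2  69.6] 104.3 z [14.6 18.4 20.2]
sq 951 rect [433.4  40.5] [51.2 51.9] 64.5 circ [433.7  41.1] 33.5 z [12.9 20.  26.1]
table z 0.5393334621326744 nan
sq 554 rect [433.3  40.2] [51.  50.7] 64.0 circ [433.2  40.6] 33.2 z [13.1 23.9 26. ]
rd 445 rect [431.  -65.8] [57.8 57. ] 0.9 circ [431.2 -65.8] 29.4 z [13.3 24.3 26.2]
jar 3469 rect [401.1 179.5] [65.8 65.7] 86.8 circ [401.3 179.3] 34.0 z [58.  67.2 68.6]
cr 5681 rect [536.   69.2] [ 93.1 190.2] 2.9 circ [535.3  68.8] 104.3 z [15.2 18.3 20.1]
ct 5677 rect [ 536.9 -214.6] [190.4  93. ] 87.3 circ [ 536.  -214.3] 104.3 z [11.5 14.4 16.1]
```

```bash
cat >> meas.py <<'E'
def cup(P,xy,r,bowl0,L,D,xmax=1e9,handle=None,zr=(12,60)):
    P=P.copy();P[P[...,0]>xmax]=np.nan
    Q=blob(P,xy,r,*zr)[:,:2].astype(np.float32)
    b=np.array(bowl0,float);tip=Q[np.argmax(((Q-b)**2).sum(1))]
    for _ in range(4):
        ax=(b-tip)/np.linalg.norm(b-tip);s=(Q-tip)@ax
        c,rr=cv2.minEnclosingCircle(Q[s>L-D+3]);b=np.array(c)
        h=Q[(s>4)&(s<45)].mean(0);ax=(b-h)/np.linalg.norm(b-h);tip=Q[np.argmin(Q@ax)]
    print('bowl',b.round(1),'r',round(rr,1),'axis deg',np.degrees(np.arctan2(ax[1],ax[0])).round(1),'len',np.ptp(Q@ax).round(1))
    return b,np.arctan2(ax[1],ax[0])
E
python3 - <<'E'
from meas import *
c,p,d=pickle.load(open('pics/w0.pkl','rb'));P=cloud(c,d)
cup(P,(415,295),95,(430,293),123,64,xmax=472)
cup(P,(490,445),85,(525,449),111,52)
print(P[180:215:4,240,0].round(),P[180:215:4,240,2].round())
E
```

```text
bowl [430.9 292.5] r 32.1 axis deg -18.8 len 122.7
bowl [525.1 453.8] r 26.4 axis deg 13.8 len 110.6
[435. 440. 445. 450. 454. 456. 457. 460. 477.] [ 2.  2.  1.  2.  8. 18. 29. 36.  2.]
```

```bash
python3 - <<'E'
from h import *
print(ctrl.solve_ik([420,112,60],rot(np.pi/2)),ctrl.solve_ik([420,112,60],rot(-np.pi/2)))
ctrl.move_ptp([420,112,80],rot(np.pi/2))
for w in(85,60):
    ctrl.gripper_to(w)
    hit=ctrl.move_l([420,112,8],vel=35,threshold=4);s=sensors.read_state()
    print(w,hit,s['eef_pos'],s['force'],s['grip_width'],s['t'],ctrl.tcp_to_tips)
    ctrl.move_l([420,112,60],vel=150)
E
```

```text
None [ 6.09708348e-02  1.51326814e-01  2.02432752e+00 -4.44089210e-16
  9.65938319e-01  6.09708348e-02]Traceback (most recent call last):
  File "<stdin>", line 3, in <module>
plant.MotionError: the arm cannot take that pose within its joint ranges
```

```bash
python3 - <<'E'
from h import *
ctrl.move_ptp([420,112,80],rot(-np.pi/2))
for w in(85,60):
    ctrl.gripper_to(w)
    hit=ctrl.move_l([420,112,8],vel=35,threshold=4);s=sensors.read_state()
    print(w,hit,s['eef_pos'],s['force'],s['grip_width'],s['t'],ctrl.tcp_to_tips)
    ctrl.move_l([420,112,60],vel=150)
E
```

```text
85 False [420.16791258 112.02638409   8.17295879] [-0.6477719  -0.0236858   0.19570639] 85.16066964651316 7.4167 25.0
60 False [420.26622366 112.03094231   8.22464226] [ 0.31331846 -0.79952318 -0.50645699] 59.886175839114586 9.925 25.0
```

```bash
python3 - <<'E'
from h import *
ctrl.move_l([420,112,15],vel=150)
for w in(60,85):
    ctrl.gripper_to(w)
    hit=ctrl.move_l([420,112,-14],vel=30,threshold=4);s=sensors.read_state()
    print(w,hit,s['eef_pos'],s['force'],s['grip_width'],s['t'])
    ctrl.move_l([420,112,25],vel=150)
p,d=optics.grab_frame('side');cv2.imwrite('pics/s1.png',p[:,:,::-1])
E
```

```text
60 True [ 4.20098440e+02  1.12007242e+02 -6.86028481e-02] [-1.52586864  0.76684011  6.52043784] 60.05373991986106 11.6833
85 True [419.80149223 111.97807145  -7.95816457] [-1.74049093 -0.37689244  5.58444858] 85.18062720784128 13.3833
```

```bash
python3 - <<'E'
from h import *
p,d=optics.grab_frame('wrist');np.save('pics/w2d.npy',d)
a=cv2.imread('pics/s1.png')[100:310,180:460];a=cv2.resize(a,(800,600),interpolation=cv2.INTER_CUBIC)[:, :]
a=cv2.resize(a,(400,300));o=np.hstack([a,cv2.resize(p[:,:,::-1],(400,300))])
cv2.imwrite('pics/c1.png',o);print(sensors.read_state()['eef_pos'],sensors.read_state()['grip_width'])
E
```

```text
[419.20283636 111.91935338  24.17495421] 84.60391147164326
```

View pics/c1.png

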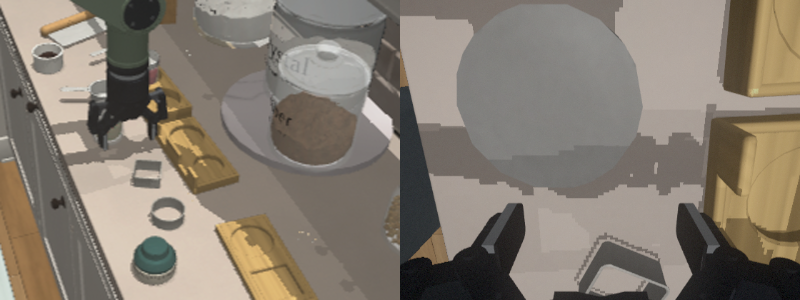

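```bash
python3 - <<'E'
from meas import *
c,p,d=pickle.load(open('pics/w0.pkl','rb'));P=cloud(c,d)
# tool frame at (400,330,320) rot0: z_tool=320-z
m=(P[...,2]>150)&(d>0)&(np.mgrid[:420,:560][0]>270)
Q=P[m];print('min z tool pts', np.sort(320-Q[:,2])[-20:].round(1))
for s in(-1,1):
    q=Q[(s*(Q[:,1]-330)>30)];i=np.argsort(q[:,2])[:300];print((q[i]-[400,330,320]).mean(0).round(1),(q[i]-[400,330,320]).std(0).round(1))
print(sensors.read_state()['force'])
E
```

```text
min z tool pts [-8.6 -8.6 -8.5 -8.5 -8.5 -8.4 -8.4 -8.4 -8.4 -8.3 -8.3 -8.3 -8.2 -8.1
 -8.1 -7.8 -7.7 -7.7 -7.6 -7.4]
[ -2.9 -42.5  11.9] [6.7 1.9 1.7]
[-3.3 44.3 11.7] [6.9 1.6 1.7]
[-1.07682209 -0.11893253 -0.27510413]
```

```bash
cat >> h.py <<'E'
def frame(c,deg,p):
    a=np.radians(deg);return np.array(c)+np.array([[np.cos(a),-np.sin(a)],[np.sin(a),np.cos(a)]])@np.array(p)
JR=([530.2,275.2],3.6);CR=([536.0,69.2],2.95);CT=([536.9,-214.6],-2.7)
def pick(xy,a,z,zup,force,open_=85):
    ctrl.gripper_to(open_)
    ctrl.move_ptp([*xy,zup],rot(a))
    ctrl.move_l([*xy,z],vel=120)
    ctrl.gripper_to(10,force); s=sensors.read_state()
    print('grip',s['grip_width'],s['grasp_force'],s['eef_pos'],'t',s['t'])
    ctrl.move_l([*xy,zup],vel=150); s=sensors.read_state()
    print('lift',s['grip_width'],s['grasp_force'],'F',s['force'])
def place(xy,a,z,zup,rel):
    ctrl.move_l([*xy,zup],rot=rot(a),vel=250)
    ctrl.move_l([*xy,z+8],vel=100)
    h=ctrl.move_l([*xy,z],vel=25,threshold=8); s=sensors.read_state()
    print('down',h,s['eef_pos'],s['force'],s['grip_width'])
    ctrl.gripper_to(rel); ctrl.move_l([*xy,z+70],vel=150)
    print('t',sensors.read_state()['t'])
E
python3 - <<'E'
from h import *
a=-np.pi/2
pick([401.3,180.2],a,35,100,50)
E
```

```text
grip 61.689236178975676 55.09861790807918 [402.65529977 180.38848134  36.22060964] t 15.6
lift 61.617739959853935 54.69140229164623 F [-0.01074877 -0.41568827 -0.89910603]
```

```bash
python3 - <<'E'
from h import *
xy=frame(*JR,(0,-46));print(xy)
place(xy,-np.pi/2+np.radians(3.6),44,100,80)
p,d=optics.grab_frame('wrist');cv2.imwrite('pics/w3.png',p[:,:,::-1])
E
```

```text
[533.0883639  229.29077049]
down False [533.54164412 229.37594374  44.31976027] [ 0.07188359  0.31478364 -0.4846148 ] 61.9589455847455
t 18.9417
```

View pics/w3.png

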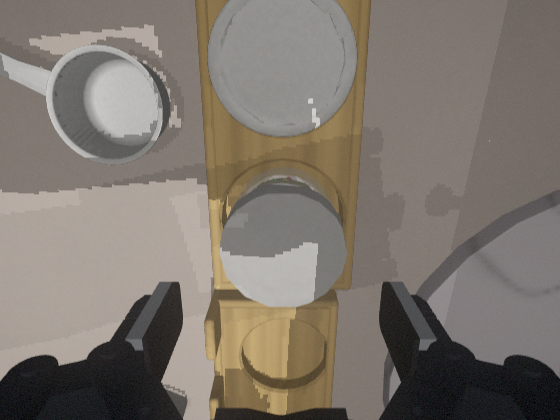

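```bash
python3 - <<'E'
from h import *
pick([430.9,292.5],np.radians(-18.8),18,105,40)
xy=frame(*CR,(8,46));print(xy)
place(xy,np.radians(2.95),25,105,76)
p,d=optics.grab_frame('wrist');cv2.imwrite('pics/w4.png',p[:,:,::-1])
E
```

```text
grip 61.032418716289335 42.19322078555706 [431.83985616 292.88410188  19.72219036] t 21.4
lift 60.89946769379092 43.367284824780654 F [ 0.0227366  -0.0339956  -0.10454713]
[541.62203309 115.55075775]
down True [542.08387107 115.55838147  25.77404584] [-0.4709066  -0.2045081   3.91424044] 60.89577617961075
t 25.2667
```

View pics/w4.png

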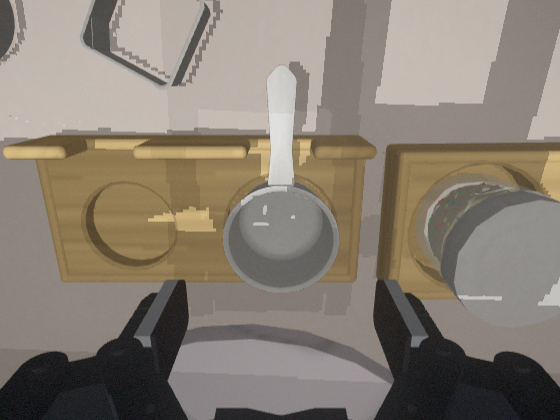

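```bash
python3 - <<'E'
from h import *
ctrl.move_l([541,115,140],vel=150)
ctrl.move_l([500,440,125],rot=rot(np.radians(13.8)),vel=300)
pick([525.1,453.8],np.radians(13.8),14,115,40)
xy=frame(*CR,(8,-46));print(xy)
place(xy,np.radians(2.95),21,115,66)
p,d=optics.grab_frame('wrist');cv2.imwrite('pics/w5.png',p[:,:,::-1])
E
```

```text
grip 49.121802845726094 41.45570649183355 [526.13147218 454.41114662  15.54192272] t 28.9417
lift 49.00538586362356 41.34652839275077 F [ 0.41802016 -0.63051214 -0.98100309]
[546.35676413  23.67267374]
down True [546.96404411  23.58501607  21.49169027] [-0.0481246   0.6075457   4.54098716] 49.196503623886095
t 33.9583
```

View pics/w5.png

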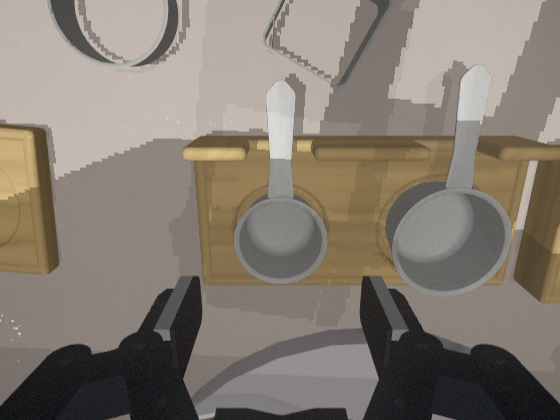

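```bash
python3 - <<'E'
from h import *
ctrl.move_l([433.3,40.3,92],rot=rot(np.radians(-25.8)),vel=250)
pick([433.3,40.3],np.radians(-25.8),8.5,80,30,66)
xy=frame(*CT,(0,-46));print(xy)
place(xy,np.radians(-2.7),15.5,80,64)
pick([431.1,-65.8],0,10,80,30,75)
xy=frame(*CT,(0,46));print(xy)
place(xy,np.radians(-2.7),17,80,72)
p,d=optics.grab_frame('wrist');cv2.imwrite('pics/w6.png',p[:,:,::-1])
E
```

```text
grip 48.73964322157118 31.159384986385703 [434.41844791  40.10635228   9.63412735] t 36.1667
lift 48.436126450183856 30.999801037833095 F [ 0.19633024 -0.04143408 -0.00760273]
[ 534.73310327 -260.54893425]
down False [ 535.33315104 -261.01762799   16.26814083] [-0.36612955  0.48508858  4.42075173] 48.4707191365554
t 40.3083
grip 55.20625904354808 30.52194926939592 [432.24997682 -66.32926688  11.54631355] t 42.5333
lift 55.434668581744795 31.773406136999256 F [-1.11531977  0.76126673 -0.33049596]
[ 539.06689673 -168.65106575]
down True [ 539.61445813 -168.95140554   17.63149786] [-0.54836327  0.17667958  3.04421373] 55.54286561430582
t 45.9083
```

View pics/w6.png

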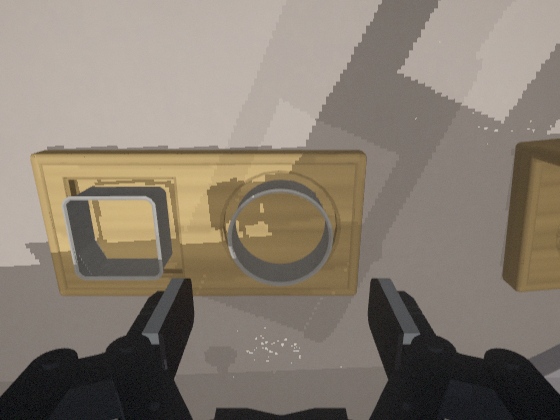

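```bash
python3 - <<'E'
from meas import *
ctrl.move_l([480,-168,180],vel=250)
ctrl.move_ptp([400,-180,320],rot(0)); 
def go(y,L,cups=()):
    ctrl.move_ptp([400,y,320],rot(0));ctrl.hold(.3)
    c=cam('wrist');p,d=optics.grab_frame('wrist');P=cloud(c,d)
    for g in L: report(g[0],blob(P,*g[1:]))
    for g in cups: cup(P,*g[:-1],zr=g[-1])
t=frame
go(-150,[('rd',t(*CT,(0,46)),40,20,40),('sq',t(*CT,(0,-46)),45,20,40)])
print('want',t(*CT,(0,46)),t(*CT,(0,-46)))
go(200,[('jar',t(*JR,(0,-46)),45,50,95),('kept',t(*JR,(0,46)),45,50,95),('ram',(352,458),50,30,60),
 ('lcbowl',t(*CR,(8,46)),40,30,60),('scbowl',t(*CR,(8,-46)),34,30,60),('lch',t(*CR,(-70,46)),22,28,60),('sch',t(*CR,(-65,-46)),20,28,60)])
print('want',t(*JR,(0,-46)),t(*JR,(0,46)),t(*CR,(8,46)),t(*CR,(8,-46)),sensors.read_state()['t'])
E
```

```text
rd 482 rect [ 538.4 -168.5] [57.8 58.2] 65.6 circ [ 538.4 -168.2] 29.7 z [20.8 29.2 32.1]
sq 519 rect [ 534.3 -261.1] [51.  51.3] 87.6 circ [ 534.2 -261. ] 32.9 z [20.5 27.7 32. ]
want [ 539.06689673 -168.65106575] [ 534.73310327 -260.54893425]
jar 2733 rect [532.5 229.2] [65.9 65.5] 63.4 circ [532.9 229.1] 33.8 z [56.6 75.2 76.6]
kept 2300 rect [521.8 319.9] [56.9 65.2] 5.0 circ [526.2 320.3] 33.4 z [54.9 74.5 76.1]
ram 1541 rect [353.9 460.5] [67.1 69.3] 0.1 circ [353.8 460.7] 35.1 z [31.2 40.8 43. ]
lcbowl 784 rect [541.  115.8] [63.  64.5] 49.4 circ [537.7 115.1] 36.0 z [31.2 40.5 43.1]
scbowl 529 rect [545.7  24.7] [51.6 54.8] 52.6 circ [542.7  22.7] 30.2 z [31. 36. 38.]
lch 304 rect [467.9 112.4] [34.8 14.2] 3.2 circ [468.  112.8] 17.5 z [38.9 40.3 41.5]
sch 263 rect [477.4  20.8] [30.2 14.5] 4.3 circ [477.5  21.1] 15.5 z [34.  35.2 36.5]
want [533.0883639  229.29077049] [527.3116361  321.10922951] [541.62203309 115.55075775] [546.35676413  23.67267374] 49.5083
```

All five measured centres are within 1.5 mm of target. The heights match seated things: cutter rims at 31–32 mm, jar top at 75 mm, and cup rims at 42 and 37 mm. The ramekin and the kept jar have not moved, so I'm handing in.

```bash
python3 -c "
from plant import ctrl
print(ctrl.finish_job())"
```

```text
the job is handed in; nothing more can be done
None
```

I put all five things into their pockets and handed the job in at about 50 s. A last camera check before that showed each one seated within 1.5 mm of its target and the kept jar and ramekin unmoved, but the hand-in returned no verdict.

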